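# Check the pallet-lever bushings with the aligning rod

## Robot

A 6-joint arm with a two-finger parallel gripper is mounted at the origin on the work surface. World frame = base frame: x ahead of the robot, y to its left, z up, the work surface at z = 0. Lengths are in m, angles in degrees, forces in N, time in s.
With the tool pointing down it reaches from about 0.35 to 0.925 m from the base axis. Payload 6.4 kg.
Tool frame: the origin (TCP) lies on the centre line of the jaws, within the pads' length; the fingertips stand 22 mm ahead of it and the grasp point (between the pads) lies 3 mm ahead of it (env.tip_reach is the distance from the TCP to the fingertips, in m); z points along the fingers, y is the line along which they close (so a half turn about z gives the same grasp; the last joint's range is limited). The gripper opens to 94 mm and grips with 3 to 60 N. Pads are 16 mm wide; open, the fingers measure 119 mm over their backs; the gripper's body (75 mm by 177 mm) begins 78 mm behind the grasp point.
Start: joints at [60.785, 14.043, 89.255, -0, 76.702, -9.975], TCP at [0.214, 0.614, 0.227] pointing down, gripper open.
Joint ranges: [-179.41, 179.41], [-58.25, 129.5], [7.25, 145.43], [-54.29, 234.29], [11.92, 165.04], [-157.13, 157.13]. Speed limits (degrees/s): [147.25, 147.25, 180, 180, 180, 180].

## Interface

Orientations are given as a 3x3 rotation matrix whose columns are the frame's x, y, z axes.
In Python, from station import env gives the robot as it stands.
- The arm moves only by the tool send_rows, never from a script. Its argument "plan" is a list of rows, each a list of 7 numbers: the turn, a rotation vector about the world's x, y, z in rad, then the shift along the world's x, y, z in cm, then the gripper command: -1 is shut, 1 is fully open, values between are in proportion. In form: [[wx, wy, wz, x, y, z, gripper], ...]. A call has 1 to 5 rows; each row is the pose to reach, as a shift and turn from the pose commanded when the call began; what a row does not reach only later rows make up. A row lasts 1/8 s, in which the tool goes at most 62.5 mm and 10.7 degrees, less where a joint would pass 70% of its speed; a pose out of reach is approached as far as the arm can. A call with a gripper value outside its range is refused whole. The fingers move at their own pace and stop on an object; "newtons" is the grip in N (left out, the last holds). Time passes only in rows, so rows that repeat a pose let the fingers close. It gives the time, the measured TCP pose, the force, the opening and the grip force at its end, in the units of the state.
- env.read_state(): the state, without advancing time (a new reading comes with each control period).
- env.get_image(name): name is "scene" or "top" or "wrist"; returns a dict with "pixels" (400x640x3 uint8, red, green, blue), "depth" (400x640 float32, m along the optical axis (not along the pixel's ray), 0 where there is no reading), "K" (3x3 intrinsics, pixels), "R" (3x3) and "t" (3): a world point X has camera coordinates R X + t. Camera axes: x right, y down, z forward; pixel columns grow to the right and rows downward; lengths in m; the calibration is good to about 2 mm. A picture is of the moment at which its call begins.
- env.job_done(): hands the job in; it is judged then, once.
The state is a dict: "time": time; "joint_positions": joint angles; "qd": joint speeds; "effort": joint torques, N m; "ee_pos": TCP position; "tool_rot": TCP orientation; "contact_force": force on the tool from outside, world axes, zero at the start; "ft_torque": the same for the moment, N m; "opening": opening from 0.0 (shut) to 1.0 (fully open); "grasp_force": force on a finger pad.
Only numpy, scipy, OpenCV 4.12 (cv2) and the standard library are available. Lean on these libraries where they do the work, as an engineer would, in place of code of your own. Each camera call takes 0.05 s, during which the arm holds its last target. There are 200 camera calls.

## Task

Start the check on the three-key logger by pressing its keys fully down one at a time, the smallest first, then the middle-sized, then the largest. Then lift the steel aligning rod out of the wooden block and thread it down through the upper and then the lower bushing of the yellow pallet-lever head, so that its tip shows below the lower bushing but stays clear of the base plate. Finish while still holding the rod there, upright and still in the gripper, without letting go, and leave the brass caps and the blue gauge alone.

Things in the scene. Friction and masses are not known exactly. Their poses are not given: they have to be found in the camera images.
- small_key (a joint): travel of the smallest key, a round plain metal push button 20 mm in diameter; 0 = up, 0.006 m = fully down, sprung back by itself, fully down takes about 5 N
- middle_key (a joint): travel of the middle-sized key, 30 mm in diameter, otherwise like the smallest
- large_key (a joint): travel of the largest key, 42 mm in diameter, otherwise like the smallest
- small_key_top (a point): centre of the top face of the smallest key; it is pressed straight down. The three keys stand in a row 68 mm apart, in any order, each in a black housing on a flat grey box 110 x 230 x 35 mm (the logger)
- middle_key_top (a point): centre of the top face of the middle-sized key
- large_key_top (a point): centre of the top face of the largest key
- rod_grip (a point): centre of the handle of the aligning rod: a round dark steel handle 24 mm in diameter and 40 mm tall, at the top of the rod (rod 165 mm long overall, 0.15 to 0.3 kg). z points along the rod towards the handle. The rod starts loosely upright in the wooden block, lower 60 mm inside it
- rod_tip (a point): the lower end of the aligning rod, 145 mm below the handle's centre on the rod's axis; the shaft is plain steel 12 mm in diameter and 125 mm long, its lowest 8 mm tapering to 7 mm
- rod: the aligning rod as a whole; origin at its lower end, z along the rod towards the handle
- stand_hole (a point): mouth of the hole in the wooden crate corner block (80 x 80 x 75 mm, fixed): 14 mm wide, 60 mm deep, vertical
- upper_bush (a point): mouth of the upper bushing of the yellow lever head, on the bore axis, in the top face of the upper lug, 120 mm above the steel table; vertical bore 15 mm in diameter, 15 mm long, 2 mm lead-in; lugs are 56 x 56 mm; z up, +x of this frame points to the lug's upright web and the lever lying away behind it
- lower_bush (a point): mouth of the lower bushing, straight below the upper one, in the top face of the lower lug, 60 mm above the table; bore 15 mm in diameter, 15 mm long (its underside is 45 mm above the table); the top of the base plate below is 8 mm above the table
- lever_head: the yellow lever head of a hand pallet truck, fixed, 120 mm tall; origin on the bushings' axis at the table's surface, z up, +x towards its lever, whose black loop ends at 325 mm
- cap_a: brass valve cap, 38 mm in diameter, 30 mm tall; origin at the centre of its underside; leave alone
- cap_b: second brass valve cap, the same; leave alone
- gauge: blue steel dial gauge lying flat, 60 mm in diameter, 23 mm tall, with a steel stem 33 mm long to its +y; origin at the centre of its underside; leave alone
There are look-alikes about, which are no part of the job. Leave any orange, purple or turquoise look-alike of the rod alone.

How it is judged:
By the outcome, as a careful person would: the job done as asked, in the order asked, and still so for the second after the job is handed in, while the arm keeps its last pose, push and grip.
It also fails if it takes over 67 s, if anything falls off the work surface, if the arm or the gripper's body presses on something with over 40 N, if the wrist force passes 120 N, or if a joint passes its speed limit or range.

## Working session

There is one attempt and no reset: what is moved stays moved. The work goes in short steps, Python scripts to look and compute and a tool call to move; the robot and the scene stay as the last step left them, time stands still between calls to the robot, and variables do not carry over. Pictures are saved under pics/ and viewed, at most 10 in all, crops included, and the job is handed in when it is done.

Besides the shell and the picture viewer there is one more tool, called after "Request:" by a JSON object that holds its "api" and its "payload". send_rows: Moves the arm, as the interface text tells. Its arguments: {"type":"object","properties":{"plan":{"type":"array","items":{"type":"array","items":{"type":"number"}}},"newtons":{"type":"number"}},"required":["plan"]}

```bash
mkdir -p pics; cat > h.py <<'E'
import numpy as np, cv2
from station import env
def grab(n,save=None):
    d=env.get_image(n)
    if save: cv2.imwrite('pics/'+save,cv2.cvtColor(d['pixels'],cv2.COLOR_RGB2BGR))
    return d
def ray(d,u,v,z):
    R,t=np.array(d['R']),np.array(d['t']);c=-R.T@t
    r=R.T@np.linalg.inv(d['K'])@np.array([u,v,1.]); return c+r*(z-c[2])/r[2]
def pts(d):
    K,R,t=d['K'],np.array(d['R']),np.array(d['t']);v,u=np.mgrid[:400,:640]
    z=d['depth'];P=np.stack([(u-K[0][2])/K[0][0]*z,(v-K[1][2])/K[1][1]*z,z],-1)
    return (P-t)@R
def proj(d,X):
    p=np.array(d['K'])@(np.array(d['R'])@np.array(X)+d['t']);return p[:2]/p[2]
E
python3 - <<'E'
from h import *
for n in('scene','top'):
    d=grab(n,n+'0.png');np.savez('/tmp/'+n,**d);print(n,-np.array(d['R']).T@d['t'],d['K'][0][0])
s=env.read_state();print(s['time'],s['tool_rot'],s['contact_force'],env.tip_reach)
a=cv2.imread('pics/scene0.png');b=cv2.imread('pics/top0.png')
E
```

```text
scene [1.22820171 0.04182567 0.87592938] 442.58973124718244
top [0.49209466 0.01352314 1.07981181] 392.86752802106605
0.1 [[-9.44145924e-01  3.29526725e-01 -7.81473002e-04]
 [ 3.29527555e-01  9.44144813e-01 -1.47088715e-03]
 [ 2.53127056e-04 -1.64624899e-03 -9.99998613e-01]] [0.42671466 0.40549303 0.1481787 ] 0.022
```

View pics/top0.png

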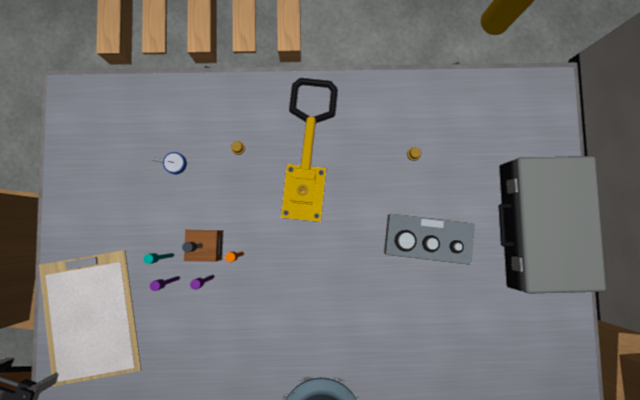

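View pics/scene0.png

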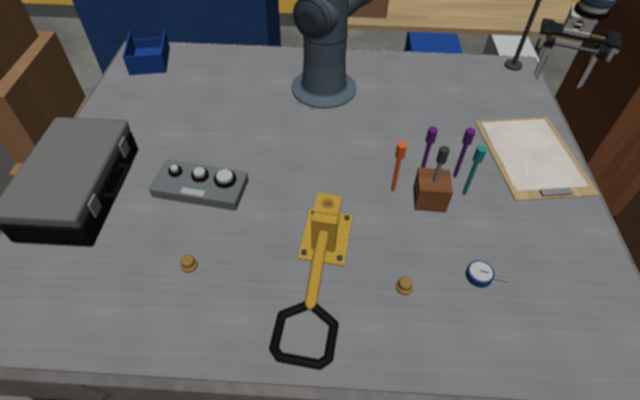

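The top view shows the logger's keys: large (405,241), middle (432,243), small (457,246). The dark steel rod's handle is at (190,246), in the wooden block (203,246). The look-alikes are orange (232,257), turquoise (151,258), and purple (157,285) and (197,283). Only the dark one stands in the block, so that one fits. The upper bushing is at about (303,190), with the lever running up the image. I'll measure these and confirm them in a crop.

```bash
cat > m.py <<'E'
from h import *
T=dict(np.load('/tmp/top.npz'));S=dict(np.load('/tmp/scene.npz'))
P=pts(T);g=cv2.cvtColor(T['pixels'],cv2.COLOR_RGB2GRAY)
for n,(u,v),r in(('L',(405,241),11),('M',(432,243),9),('S',(457,246),7)):
    m=np.zeros_like(g);cv2.circle(m,(u,v),r,255,-1);m=((g>150)&(m>0)).astype(np.uint8)
    M=cv2.moments(m,True);c=(M['m10']/M['m00'],M['m01']/M['m00']);z=np.median(P[m>0][:,2])
    print(n,c,z,2*np.sqrt(M['m00']/np.pi)*(1.08-z)/392.9,ray(T,*c,z))
def tops(n,u,v,r,zlo,zhi,d):
    P=pts(d);W=np.zeros_like(g);cv2.rectangle(W,(u-r,v-r),(u+r,v+r),255,-1)
    m=(W>0)&(P[...,2]>zlo)&(P[...,2]<zhi);q=P[m];print(n,len(q),q.mean(0) if len(q) else'',(q.min(0),q.max(0)) if len(q) else '')
tops('rodtop',190,246,12,.165,.2,T);tops('block',203,246,26,.06,.09,T);tops('lug',303,190,30,.11,.13,T)
for n,u,v in(('or',232,257),('tq',151,258),('p1',157,285),('p2',197,283)):tops(n,u,v,9,.09,.2,T)
tops('rod_s',442,155,12,.165,.2,S);tops('lug_s',327,203,18,.11,.13,S)
a=cv2.cvtColor(T['pixels'],cv2.COLOR_RGB2BGR)
A=cv2.resize(a[220:300,130:250],None,fx=5,fy=5,interpolation=2)
B=cv2.resize(a[150:230,270:350],None,fx=5,fy=5,interpolation=2)[:, :200]
b=cv2.cvtColor(S['pixels'],cv2.COLOR_RGB2BGR)
B=cv2.resize(b[180:240,300:360],(400,400),interpolation=2)[:,:200]
B2=cv2.resize(a[160:210,280:330],(200,200),interpolation=2);B3=cv2.resize(b[180:230,302:352],(200,200),interpolation=2)
cv2.imwrite('pics/crop1.png',np.hstack([A,np.vstack([B2,B3])]))
E
python3 m.py
```

```text
L (406.292817679558, 240.1657458563536) 0.056852209197769635 0.0395321731404309 [ 0.46282651 -0.23175128  0.05685221]
M (432.36470588235295, 243.4470588235294) 0.056566995627348904 0.02709829158883156 [ 0.45288466 -0.29956742  0.056567  ]
S (458.22857142857146, 246.42857142857142) 0.056902360044305524 0.017382976199215777 [ 0.44374475 -0.36674168  0.05690236]
rodtop 102 [0.46239717 0.29514167 0.17827064] (array([0.45233456, 0.28453068, 0.16545116]), array([0.47287937, 0.30832514, 0.18286539]))
block 912 [0.46154573 0.29161651 0.07424018] (array([0.42082451, 0.2544497 , 0.06027645]), array([0.50093322, 0.33787981, 0.08693562]))
lug 712 [0.60496893 0.03364405 0.11933842] (array([0.56235228, 0.00260521, 0.11074917]), array([0.64793598, 0.065591  , 0.12489049]))
or 113 [0.4372829  0.20092633 0.15777556] (array([0.42549895, 0.19124738, 0.09077073]), array([0.44801726, 0.2146784 , 0.16828394]))
tq 156 [0.43697941 0.38707428 0.15300785] (array([0.42476531, 0.37856866, 0.09463105]), array([0.44817629, 0.40242744, 0.16750315]))
p1 154 [0.37652697 0.37090926 0.15386524] (array([0.3645191 , 0.36140044, 0.10113771]), array([0.3869006 , 0.38578208, 0.16785429]))
p2 143 [0.37776302 0.27997022 0.15401711] (array([0.3650864 , 0.27081015, 0.0911359 ]), array([0.38820854, 0.29411135, 0.16861052]))
rod_s 104 [0.46965559 0.29428624 0.17520403] (array([0.45274862, 0.28382061, 0.16525669]), array([0.47846351, 0.30707344, 0.18072076]))
lug_s 697 [0.6098004  0.03183667 0.1188438 ] (array([5.67469601e-01, 5.05073603e-04, 1.10560751e-01]), array([0.64841013, 0.06414511, 0.12322221]))
```

View pics/crop1.png

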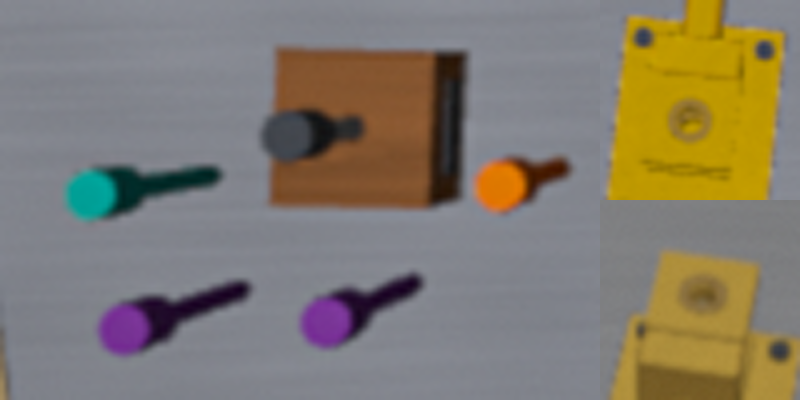

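The crop confirms it: the dark grey rod stands in the wooden block and its coloured look-alikes stand free on the table. The upper bushing is at about (302.5,190) in the top view. I'll move towards the keys now, staying high.

Request:
{"api": "send_rows", "payload": {"plan": [[0, 0, 0, 4, -4, 2, -1], [0, 0, 0, 8, -8, 4, -1], [0, 0, 0, 12, -12, 6, -1], [0, 0, 0, 16, -16, 8, -1], [0, 0, 0, 20, -20, 10, -1]], "newtons": 20}}

```text
time: 0.72
ee_pos: [0.415, 0.4121, 0.3277]
tool_rot: [[-0.944, 0.329, -0.0], [0.329, 0.944, -0.0], [0.0, -0.0, -1.0]]
contact_force: [-0.0, 0.6, -0.2]
opening: 0.503
grasp_force: 0.0
```

Request:
{"api": "send_rows", "payload": {"plan": [[0, 0, 0, 0.7, -5.9, 0, -1], [0, 0, 0, 1.4, -11.8, 0, -1], [0, 0, 0, 2.1, -17.7, 0, -1], [0, 0, 0, 2.8, -23.6, 0, -1], [0, 0, 0, 3.5, -29.5, 0, -1]]}}

```text
time: 1.35
ee_pos: [0.4488, 0.1169, 0.3271]
tool_rot: [[-0.944, 0.329, -0.0], [0.329, 0.944, -0.0], [0.0, -0.0, -1.0]]
contact_force: [0.5, 0.3, 0.2]
opening: 0.005
grasp_force: 0.0
```

Request:
{"api": "send_rows", "payload": {"plan": [[0, 0, 0, 0, -6, 0, -1], [0, 0, 0, 0, -12, 0, -1], [0, 0, 0, 0, -18, 0, -1], [0, 0, 0, 0, -24, -2, -1], [0, 0, 0, 0, -30, -4, -1]]}}

```text
time: 1.98
ee_pos: [0.4487, -0.1818, 0.2874]
tool_rot: [[-0.944, 0.33, 0.001], [0.33, 0.944, -0.0], [-0.001, -0.0, -1.0]]
contact_force: [1.2, -0.5, 0.7]
opening: 0.009
grasp_force: 0.0
```

```bash
python3 - <<'E'
from h import *
T=dict(np.load('/tmp/top.npz'));P=pts(T)
print('small key row/col heights mm',np.round(P[246,446:472,2]*1000),np.round(P[234:260,458,2]*1000))
print('bore',ray(T,302.5,190,.12))
S=dict(np.load('/tmp/scene.npz'));print('bore scene',ray(S,327.3,203.3,.12))
for n in('top',):
    d=grab(n);p=d['pixels'].astype(int)
s=env.read_state();print(s['ee_pos'],s['tool_rot'],s['opening'],s['time'])
d=grab('wrist','w1.png');np.savez('/tmp/w1',**d)
E
```

```text
small key row/col heights mm [37. 35. 36. 35. 42. 46. 47. 49. 50. 57. 59. 51. 57. 57. 55. 58. 46. 46.
 39. 34. 36. 36. 38. 37. 35. 34.] [36. 37. 34. 35. 35. 35. 48. 49. 48. 57. 56. 59. 57. 58. 57. 57. 56. 47.
 49. 48. 34. 35. 34. 36. 34. 31.]
bore [0.59246637 0.03425382 0.12      ]
bore scene [0.59765843 0.03383748 0.12      ]
[ 0.44712381 -0.18669134  0.28400977] [[-9.42236099e-01  3.34917868e-01 -4.59943500e-03]
 [ 3.34924807e-01  9.42244511e-01 -8.09080698e-04]
 [ 4.06281680e-03 -2.30280992e-03 -9.99989095e-01]] 0.006854796023583058 2.025
```

View pics/w1.png

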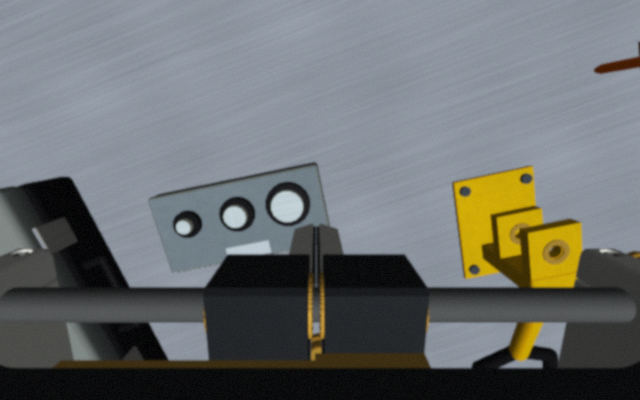

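The wrist view shows the keys: small (187,224), middle (237,214), large (288,204). That matches the order from the top view. Key tops are at 57 mm and housings at 47 mm, so shut fingers can press the full 6 mm without touching a housing.

Request:
{"api": "send_rows", "payload": {"plan": [[0, 0, 0, -0.1, -5, -3, -1], [0, 0, 0, -0.3, -10, -6, -1], [0, 0, 0, -0.4, -15, -9, -1], [0, 0, 0, -0.5, -18.6, -13, -1], [0, 0, 0, -0.5, -18.6, -18.7, -1]]}}

```text
time: 2.7
ee_pos: [0.4452, -0.3687, 0.1013]
tool_rot: [[-0.943, 0.331, 0.003], [0.331, 0.943, -0.004], [-0.004, -0.002, -1.0]]
contact_force: [0.2, -0.1, -0.8]
opening: 0.004
grasp_force: 0.0
```

Request:
{"api": "send_rows", "payload": {"plan": [[0, 0, 0, 0, 0, -1, -1], [0, 0, 0, 0, 0, -1.8, -1], [0, 0, 0, 0, 0, -2.2, -1], [0, 0, 0, 0, 0, -2.6, -1], [0, 0, 0, 0, 0, -2.6, -1]]}}

```text
time: 3.32
ee_pos: [0.4453, -0.3666, 0.0765]
tool_rot: [[-0.944, 0.329, 0.003], [0.329, 0.944, -0.002], [-0.003, -0.001, -1.0]]
contact_force: [1.8, 1.0, 2.2]
opening: 0.002
grasp_force: 1.5
```

Request:
{"api": "send_rows", "payload": {"plan": [[0, 0, 0, 0, 0, -0.2, -1], [0, 0, 0, 0, 0, -0.4, -1], [0, 0, 0, 0, 0, -0.4, -1]]}}

```text
time: 3.7
ee_pos: [0.4453, -0.3666, 0.0731]
tool_rot: [[-0.944, 0.33, 0.002], [0.33, 0.944, -0.001], [-0.002, -0.001, -1.0]]
contact_force: [0.2, 3.6, 12.6]
opening: 0.006
grasp_force: 6.2
```

Request:
{"api": "send_rows", "payload": {"plan": [[0, 0, 0, 0, 0, -0.1, -1], [0, 0, 0, 0, 0, -0.1, -1]]}}

```text
time: 3.95
ee_pos: [0.4454, -0.3667, 0.073]
tool_rot: [[-0.944, 0.329, 0.002], [0.329, 0.944, -0.001], [-0.002, -0.001, -1.0]]
contact_force: [-1.2, 5.8, 18.0]
opening: 0.003
grasp_force: 9.0
```

```bash
python3 - <<'E'
from h import *
s=env.read_state();print(s['ee_pos'],s['contact_force'],s['time'])
d=grab('top');P=pts(d);g=cv2.cvtColor(d['pixels'],cv2.COLOR_RGB2BGR)
cv2.imwrite('pics/k1.png',g)
E
```

```text
[ 0.44537392 -0.36671734  0.07299538] [-1.24872292  5.82278347 18.03336776] 3.95
```

The small key is fully down: z stopped changing while the force rose to 18 N. Next are the middle and large keys.

Request:
{"api": "send_rows", "payload": {"plan": [[0, 0, 0, 0, 0, 3.5, -1], [0, 0, 0, 0.3, 2.5, 4, -1], [0, 0, 0, 0.9, 6.7, 4, -1], [0, 0, 0, 0.9, 6.7, 3.2, -1], [0, 0, 0, 0.9, 6.7, 2, -1]]}}

```text
time: 4.62
ee_pos: [0.4528, -0.298, 0.0886]
tool_rot: [[-0.944, 0.329, -0.001], [0.329, 0.944, 0.0], [0.001, 0.0, -1.0]]
contact_force: [0.0, 0.6, 0.4]
opening: 0.006
grasp_force: 0.0
```

Request:
{"api": "send_rows", "payload": {"plan": [[0, 0, 0, 0, 0, -0.7, -1], [0, 0, 0, 0, 0, -1.2, -1], [0, 0, 0, 0, 0, -1.6, -1], [0, 0, 0, 0, 0, -1.9, -1], [0, 0, 0, 0, 0, -2, -1]]}}

```text
time: 5.25
ee_pos: [0.453, -0.2992, 0.0728]
tool_rot: [[-0.944, 0.329, -0.003], [0.329, 0.944, 0.001], [0.003, 0.0, -1.0]]
contact_force: [-11.7, 8.3, 28.2]
opening: 0.006
grasp_force: 13.6
```

Request:
{"api": "send_rows", "payload": {"plan": [[0, 0, 0, 0, 0, 0, -1], [0, 0, 0, 0, 0, 0, -1]]}}

```text
time: 5.5
ee_pos: [0.453, -0.2992, 0.0729]
tool_rot: [[-0.944, 0.329, -0.002], [0.329, 0.944, 0.001], [0.003, 0.0, -1.0]]
contact_force: [-10.8, 7.1, 22.7]
opening: 0.009
grasp_force: 11.6
```

Request:
{"api": "send_rows", "payload": {"plan": [[0, 0, 0, 0, 0, 3.5, -1], [0, 0, 0, 0.4, 2.5, 4, -1], [0, 0, 0, 1, 6.7, 4, -1], [0, 0, 0, 1, 6.7, 3.2, -1], [0, 0, 0, 1, 6.7, 2, -1]]}}

```text
time: 6.12
ee_pos: [0.4636, -0.2326, 0.0897]
tool_rot: [[-0.944, 0.33, 0.001], [0.33, 0.944, -0.001], [-0.002, -0.001, -1.0]]
contact_force: [0.8, 0.3, -0.2]
opening: 0.004
grasp_force: 0.0
```

Request:
{"api": "send_rows", "payload": {"plan": [[0, 0, 0, 0, 0, -0.7, -1], [0, 0, 0, 0, 0, -1.2, -1], [0, 0, 0, 0, 0, -1.6, -1], [0, 0, 0, 0, 0, -1.9, -1], [0, 0, 0, 0, 0, -1.9, -1]]}}

```text
time: 6.75
ee_pos: [0.463, -0.2325, 0.073]
tool_rot: [[-0.944, 0.329, -0.002], [0.329, 0.944, 0.0], [0.002, -0.001, -1.0]]
contact_force: [-9.4, 3.8, 17.2]
opening: 0.005
grasp_force: 8.9
```

Request:
{"api": "send_rows", "payload": {"plan": [[0, 0, 0, 0, 0, 0, -1], [0, 0, 0, 0, 0, 0, -1]]}}

```text
time: 7.0
ee_pos: [0.4629, -0.2325, 0.073]
tool_rot: [[-0.944, 0.329, -0.002], [0.329, 0.944, -0.0], [0.002, -0.001, -1.0]]
contact_force: [-9.2, 3.7, 17.4]
opening: 0.004
grasp_force: 8.7
```

All three keys bottomed out. Next I'll go up and over to the rod with the gripper half open.

Request:
{"api": "send_rows", "payload": {"plan": [[0, 0, 0, 0, 0, 6, -1], [0, 0, 0, 0, 0, 12, -1], [0, 0, 0, 0, 3, 17, -1], [0, 0, 0, 0, 7, 21, -1], [0, 0, 0, 0, 12, 24, -1]]}}

```text
time: 7.62
ee_pos: [0.4637, -0.1114, 0.3132]
tool_rot: [[-0.944, 0.331, 0.003], [0.331, 0.944, -0.001], [-0.004, -0.0, -1.0]]
contact_force: [0.5, 0.1, -0.3]
opening: 0.004
grasp_force: 0.0
```

Request:
{"api": "send_rows", "payload": {"plan": [[0, 0, 0, 0, 6, 0, -0.5], [0, 0, 0, 0, 12, 0, -0.2], [0, 0, 0, 0, 18, 0, 0], [0, 0, 0, 0, 24, 0, 0], [0, 0, 0, 0, 30, 0, 0]]}}

```text
time: 8.25
ee_pos: [0.4632, 0.1902, 0.3111]
tool_rot: [[-0.944, 0.33, 0.002], [0.33, 0.944, 0.001], [-0.001, 0.001, -1.0]]
contact_force: [0.0, -0.2, 0.1]
opening: 0.485
grasp_force: 0.0
```

Request:
{"api": "send_rows", "payload": {"plan": [[0, 0, 0, 0, 5, -0.5, 0], [0, 0, 0, 0, 9, -1, 0], [0, 0, 0, 0, 10.9, -4, 0], [0, 0, 0, 0, 10.9, -6, 0], [0, 0, 0, 0, 10.9, -6, 0]]}}

```text
time: 8.88
ee_pos: [0.4623, 0.2961, 0.2488]
tool_rot: [[-0.944, 0.33, -0.004], [0.33, 0.944, -0.002], [0.003, -0.003, -1.0]]
contact_force: [0.3, -0.6, 0.6]
opening: 0.502
grasp_force: 0.0
```

```bash
python3 - <<'E'
from h import *
s=env.read_state();e=np.array(s['ee_pos']);print(e,s['opening'],s['time'])
d=grab('wrist','w2.png')
print('wristcam',-np.array(d['R']).T@d['t'],'expected handle top px',proj(d,[.463,.296,.18]),'TCP px',proj(d,e))
P=pts(d);D=d['depth']
c=d['pixels'].astype(int);m=(P[...,2]>.17)&(P[...,2]<.19)&(D>0)&(np.hypot(P[...,0]-.463,P[...,1]-.296)<.03)
v,u=np.nonzero(m);print(m.sum(),(u.mean(),v.mean()) if m.sum() else '',P[m].mean(0),P[m].min(0),P[m].max(0))
E
```

```text
[0.46233664 0.29612848 0.24880765] 0.5024519592419745 8.875
wristcam [0.40090785 0.31721038 0.40721504] expected handle top px [317.57001616 217.10938714] TCP px [317.61311604 251.69282105]
819 (np.float64(319.5018315018315), np.float64(220.6910866910867)) [0.46605809 0.29646361 0.1802118 ] [0.4556012  0.28456562 0.17004586] [0.47911045 0.30765357 0.18293289]
```

View pics/w2.png

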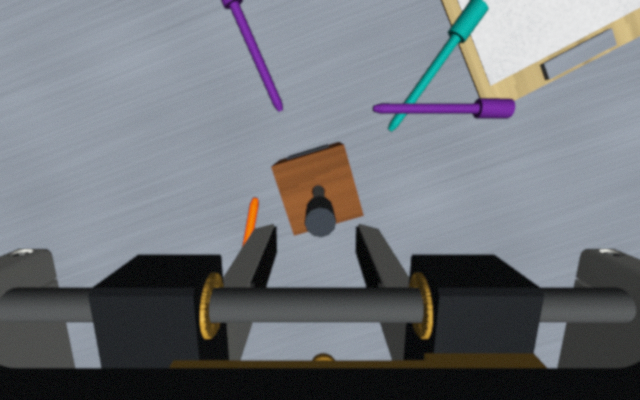

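The dark handle is at (320,216) in the wrist view, centred between the fingers, at about (0.465,0.296). The orange rod is outside the finger line. Going down to grip.

Request:
{"api": "send_rows", "payload": {"plan": [[0, 0, 0, 0.2, 0, -3, 0], [0, 0, 0, 0.2, 0, -6, 0], [0, 0, 0, 0.2, 0, -8.7, 0], [0, 0, 0, 0.2, 0, -8.7, -0.6], [0, 0, 0, 0.2, 0, -8.7, -1]], "newtons": 40}}

```text
time: 9.55
ee_pos: [0.4665, 0.2971, 0.166]
tool_rot: [[-0.944, 0.33, 0.003], [0.33, 0.944, 0.001], [-0.002, 0.002, -1.0]]
contact_force: [-0.7, 0.8, -0.2]
opening: 0.322
grasp_force: 0.0
```

Request:
{"api": "send_rows", "payload": {"plan": [[0, 0, 0, 0, 0, 0, -1], [0, 0, 0, 0, 0, 0, -1], [0, 0, 0, 0, 0, 0, -1], [0, 0, 0, 0, 0, 0, -1]]}}

```text
time: 10.05
ee_pos: [0.4665, 0.2973, 0.1661]
tool_rot: [[-0.944, 0.329, 0.003], [0.329, 0.944, 0.0], [-0.003, 0.002, -1.0]]
contact_force: [0.2, -1.2, 6.0]
opening: 0.247
grasp_force: 40.0
```

Request:
{"api": "send_rows", "payload": {"plan": [[0, 0, 0, 0, 0, 2, -1], [0, 0, 0, 0, 0, 4, -1], [0, 0, 0, 0, 0, 7, -1], [0, 0, 0, 0, 0, 11, -1], [0, 0, 0, 0, 0, 16, -1]]}}

```text
time: 10.68
ee_pos: [0.4642, 0.2969, 0.3235]
tool_rot: [[-0.944, 0.329, -0.003], [0.329, 0.944, -0.001], [0.003, -0.002, -1.0]]
contact_force: [-0.5, 0.4, -2.3]
opening: 0.247
grasp_force: 40.0
```

Request:
{"api": "send_rows", "payload": {"plan": [[0, 0, 0, 0, 0, 3, -1], [0, 0, 0, 1, -2.5, 3.5, -1], [0, 0, 0, 3, -6, 3.5, -1], [0, 0, 0, 5, -10, 3.5, -1], [0, 0, 0, 7, -14, 3.5, -1]]}}

```text
time: 11.3
ee_pos: [0.5353, 0.1561, 0.3583]
tool_rot: [[-0.944, 0.329, -0.001], [0.329, 0.944, 0.0], [0.001, -0.0, -1.0]]
contact_force: [-0.3, -0.5, -2.8]
opening: 0.245
grasp_force: 40.0
```

Request:
{"api": "send_rows", "payload": {"plan": [[0, 0, 0, 1.5, -4, 0, -1], [0, 0, 0, 3, -8, 0, -1], [0, 0, 0, 4.5, -11, 0, -1], [0, 0, 0, 5.8, -12.2, -1, -1], [0, 0, 0, 5.8, -12.2, -2, -1]]}}

```text
time: 11.92
ee_pos: [0.5933, 0.0351, 0.3372]
tool_rot: [[-0.944, 0.33, -0.002], [0.33, 0.944, 0.001], [0.002, 0.0, -1.0]]
contact_force: [-0.0, 0.5, -3.8]
opening: 0.249
grasp_force: 40.0
```

```bash
python3 - <<'E'
from h import *
s=env.read_state();e=np.array(s['ee_pos']);print(e,s['opening'],s['grasp_force'],s['time'])
o=[]
for n in('wrist','scene','top'):
    d=grab(n);np.savez('/tmp/a_'+n,**d);a=cv2.cvtColor(d['pixels'],cv2.COLOR_RGB2BGR)
    q=np.array([proj(d,[.595,.034,.12]),proj(d,[*e[:2],e[2]-.15])]);print(n,q)
    if n!='top':
        u,v=np.clip(q.mean(0).astype(int),[75,75],[565,325]);o.append(cv2.resize(a[v-75:v+75,u-75:u+75],(400,400),interpolation=2));print(n,'crop origin',u-75,v-75)
cv2.imwrite('pics/a1.png',np.hstack(o))
E
```

```text
[0.5932699  0.03513243 0.33717924] 0.2488506480524564 39.97870087623596 11.925
wrist [[316.35687104 183.80614635]
 [316.90998793 193.69525055]]
wrist crop origin 241 113
scene [[327.42523484 202.38844991]
 [328.82926249 181.40562638]]
scene crop origin 253 116
top [[302.58530509 188.97148981]
 [301.41952512 186.61024207]]
```

View pics/a1.png

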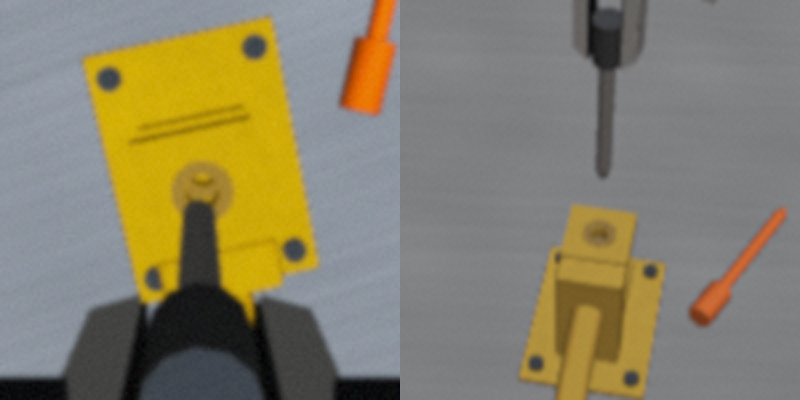

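The scene view shows the tip at about (329,182) above the bushing at (328,204). The wrist view shows the tip at (316,190) and the bushing at (317,183.5). I'll lower the tip to just above the lug and compare there.

Request:
{"api": "send_rows", "payload": {"plan": [[0, 0, 0, 0, 0, -2, -1], [0, 0, 0, 0, 0, -4, -1], [0, 0, 0, 0, 0, -5, -1], [0, 0, 0, 0, 0, -5.2, -1], [0, 0, 0, 0, 0, -5.2, -1]]}}

```text
time: 12.7
ee_pos: [0.5934, 0.0351, 0.2873]
tool_rot: [[-0.944, 0.33, 0.001], [0.33, 0.944, -0.0], [-0.001, 0.0, -1.0]]
contact_force: [-0.5, 0.5, -3.2]
opening: 0.251
grasp_force: 40.0
```

```bash
python3 - <<'E'
from h import *
W=dict(np.load('/tmp/a_wrist.npz'));S=dict(np.load('/tmp/a_scene.npz'));T=dict(np.load('/tmp/top.npz'))
print('bush w',ray(W,317.1,183.5,.12),'s',ray(S,327.9,203.75,.12),'t',ray(T,302.5,190,.12))
print('tip w',ray(W,316,190.6,.187),'s',ray(S,329.1,181.6,.187))
s=env.read_state();e=np.array(s['ee_pos']);print(e,s['time'])
o=[]
for n in('wrist','scene'):
    d=grab(n);np.savez('/tmp/b_'+n,**d);a=cv2.cvtColor(d['pixels'],cv2.COLOR_RGB2BGR)
    # dark shaft rows -> centre line
    z0=e[2]-.151
    for z in(z0+.02,z0+.06,z0+.1):
        u,v=proj(d,[*e[:2],z]);v=int(round(v));h=cv2.cvtColor(d['pixels'],cv2.COLOR_RGB2HSV)[v]
        c=[x for x in range(int(u)-12,int(u)+13) if h[x,2]<110 and h[x,1]<90];print(n,round(z,3),'exp u',round(u,1),'seen',np.mean(c) if c else None,len(c),v)
    u,v=proj(d,[.595,.034,.12]).astype(int);print('origin',u-40,v-50)
    o.append(cv2.resize(a[v-50:v+30,u-40:u+40],(400,400),interpolation=2))
cv2.imwrite('pics/b1.png',np.hstack(o))
E
```

```text
bush w [0.59494239 0.03496807 0.12      ] s [0.59887028 0.03522494 0.12      ] t [0.59246637 0.03425382 0.12      ]
tip w [0.59003749 0.03530275 0.187     ] s [0.59362444 0.03572538 0.187     ]
[0.59340269 0.03506654 0.28726287] 12.7
wrist 0.156 exp u 317.0 seen 315.0 11 198
wrist 0.196 exp u 317.1 seen 315.5 12 208
wrist 0.236 exp u 317.3 seen 315.5 18 223
origin 276 141
scene 0.156 exp u 328.4 seen 327.5 6 191
scene 0.196 exp u 328.9 seen 328.0 7 179
scene 0.236 exp u 329.5 seen 329.0 7 165
origin 287 152
```

View pics/b1.png

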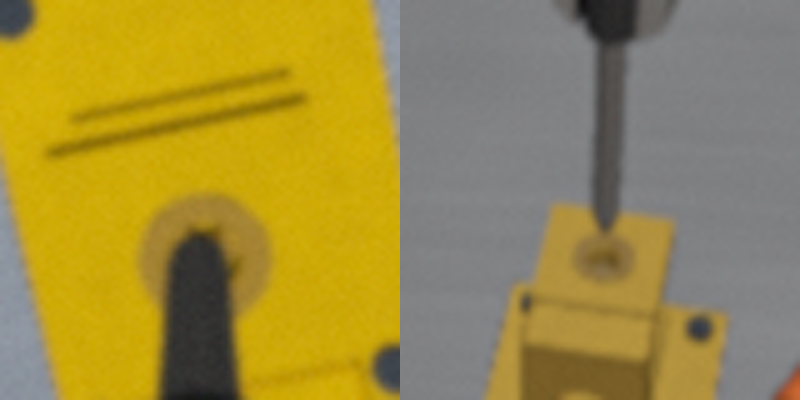

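```bash
python3 - <<'E'
from h import *
W=dict(np.load('/tmp/b_wrist.npz'));S=dict(np.load('/tmp/b_scene.npz'))
for z in(.133,.137,.141):
  print(z,'w',ray(W,317.2,192.4,.12)-ray(W,316,189.0,z),'s',ray(S,327.8,203.6,.12)-ray(S,328.4,197.8,z))
# lean: rod axis fitted in each view vs tool-vertical line
for n,d,vs in(('w',W,range(196,216)),('s',S,range(166,195))):
  g=cv2.cvtColor(d['pixels'],cv2.COLOR_RGB2HSV);L=[]
  for v in vs:
    c=[x for x in range(300,345) if g[v,x,2]<(110) and g[v,x,1]<90]
    if 4<len(c)<20:L.append((v,np.mean(c)))
  L=np.array(L);f=np.polyfit(*L.T,1)
  a,b=proj(d,[.5934,.0351,.15]),proj(d,[.5934,.0351,.24]);print(n,'slope du/dv seen',f[0],'vertical',(a-b)[0]/(a-b)[1])
E
```

```text
0.133 w [ 0.00628594 -0.0008629  -0.013     ] s [ 0.0059053  -0.00072184 -0.013     ]
0.137 w [ 0.00703468 -0.00112564 -0.017     ] s [ 0.00248288 -0.00075478 -0.017     ]
0.141 w [ 0.00778342 -0.00138837 -0.021     ] s [-0.00093955 -0.00078773 -0.021     ]
w slope du/dv seen 0.014661654135340683 vertical 0.012259824941715267
s slope du/dv seen -0.045566502463052855 vertical -0.04222294103720984
```

The bushing lies 5.5 mm ahead in x and −0.7 mm in y from the tip. Both views agree and show no side lean. I'll correct that and enter gently.

Request:
{"api": "send_rows", "payload": {"plan": [[0, 0, 0, 0.55, -0.06, 0, -1], [0, 0, 0, 0.55, -0.06, 0, -1], [0, 0, 0, 0.55, -0.06, -0.8, -1], [0, 0, 0, 0.55, -0.06, -1.6, -1], [0, 0, 0, 0.55, -0.06, -2, -1]]}}

```text
time: 13.42
ee_pos: [0.5982, 0.0346, 0.2656]
tool_rot: [[-0.944, 0.329, -0.002], [0.329, 0.944, 0.0], [0.002, -0.0, -1.0]]
contact_force: [-0.3, 0.2, -3.0]
opening: 0.251
grasp_force: 40.0
```

Request:
{"api": "send_rows", "payload": {"plan": [[0, 0, 0, 0, 0, -0.3, -1], [0, 0, 0, 0, 0, -0.6, -1], [0, 0, 0, 0, 0, -0.6, -1]]}}

```text
time: 13.8
ee_pos: [0.5986, 0.0345, 0.2607]
tool_rot: [[-0.944, 0.33, -0.0], [0.33, 0.944, 0.0], [0.0, -0.0, -1.0]]
contact_force: [-0.3, -0.1, -3.0]
opening: 0.249
grasp_force: 40.0
```

```bash
python3 - <<'E'
from h import *
o=[]
for n in('wrist','scene'):
    d=grab(n);a=cv2.cvtColor(d['pixels'],cv2.COLOR_RGB2BGR)
    u,v=proj(d,[.595,.034,.12]).astype(int)
    o.append(cv2.resize(a[v-50:v+30,u-40:u+40],(400,400),interpolation=2))
cv2.imwrite('pics/c1.png',np.hstack(o));s=env.read_state();print(s['ee_pos'],s['contact_force'],s['ft_torque'])
E
```

```text
[0.59880283 0.03449605 0.26112995] [-0.30343544  0.74500284 -2.92631864] [-0.00664075 -0.00874586 -0.02054026]
```

View pics/c1.png

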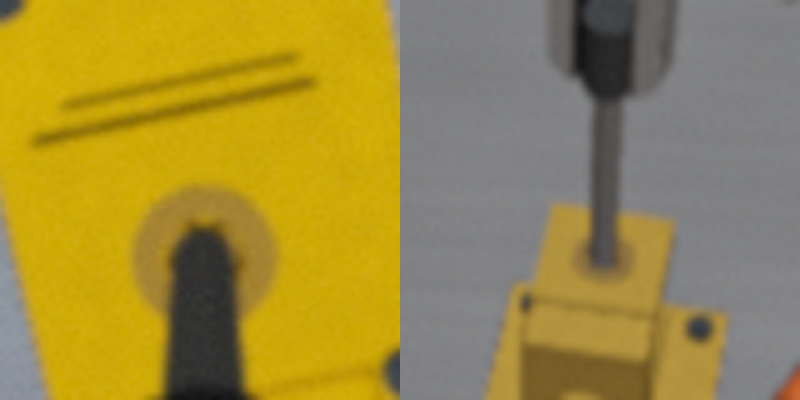

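The rod is centred in the bronze ring in both views, and the force is only its weight, so the tip is in the upper bore. Continuing down.

Request:
{"api": "send_rows", "payload": {"plan": [[0, 0, 0, 0, 0, -0.8, -1], [0, 0, 0, 0, 0, -1.6, -1], [0, 0, 0, 0, 0, -2.4, -1], [0, 0, 0, 0, 0, -3.2, -1], [0, 0, 0, 0, 0, -4, -1]]}}

```text
time: 14.52
ee_pos: [0.5986, 0.0345, 0.2202]
tool_rot: [[-0.944, 0.33, -0.0], [0.33, 0.944, 0.0], [0.0, -0.0, -1.0]]
contact_force: [-0.0, 0.1, -2.1]
opening: 0.25
grasp_force: 40.0
```

Request:
{"api": "send_rows", "payload": {"plan": [[0, 0, 0, 0, 0, -0.4, -1], [0, 0, 0, 0, 0, -0.8, -1], [0, 0, 0, 0, 0, -1.2, -1], [0, 0, 0, 0, 0, -1.4, -1], [0, 0, 0, 0, 0, -1.4, -1]]}}

```text
time: 15.15
ee_pos: [0.5986, 0.0345, 0.2068]
tool_rot: [[-0.944, 0.33, -0.0], [0.33, 0.944, 0.0], [0.0, -0.0, -1.0]]
contact_force: [-0.6, -0.1, -2.6]
opening: 0.247
grasp_force: 40.0
```

Request:
{"api": "send_rows", "payload": {"plan": [[0, 0, 0, 0, 0, -0.6, -1], [0, 0, 0, 0, 0, -1.2, -1], [0, 0, 0, 0, 0, -1.8, -1], [0, 0, 0, 0, 0, -2.4, -1], [0, 0, 0, 0, 0, -2.9, -1]]}}

```text
time: 15.78
ee_pos: [0.5984, 0.0346, 0.1773]
tool_rot: [[-0.944, 0.33, -0.001], [0.33, 0.944, 0.0], [0.001, -0.0, -1.0]]
contact_force: [-2.9, 0.2, -1.0]
opening: 0.25
grasp_force: 40.0
```

Request:
{"api": "send_rows", "payload": {"plan": [[0, 0, 0, 0, 0, 0, -1], [0, 0, 0, 0, 0, 0, -1], [0, 0, 0, 0, 0, 0, -1], [0, 0, 0, 0, 0, 0, -1]]}}

```text
time: 16.27
ee_pos: [0.5984, 0.0346, 0.1777]
tool_rot: [[-0.944, 0.33, -0.001], [0.33, 0.944, 0.0], [0.001, -0.0, -1.0]]
contact_force: [-3.0, 1.4, -4.5]
opening: 0.247
grasp_force: 40.0
```

```bash
python3 - <<'E'
from h import *
o=[]
for n in('wrist','scene'):
    d=grab(n);a=cv2.cvtColor(d['pixels'],cv2.COLOR_RGB2BGR)
    u,v=proj(d,[.597,.035,.13]).astype(int);P=pts(d)
    m=(P[...,2]>.182)&(P[...,2]<.22)&(np.hypot(P[...,0]-.598,P[...,1]-.035)<.011);print(n,m.sum(),P[m].mean(0) if m.any() else '', P[m].max(0) if m.any() else '')
    o.append(cv2.resize(a[v-50:v+50,u-50:u+50],(400,400),interpolation=2))
cv2.imwrite('pics/d1.png',np.hstack(o));s=env.read_state();print(s['ee_pos'],s['contact_force'],s['ft_torque'],s['time'])
E
```

```text
wrist 1679 [0.59721984 0.03565318 0.19227936] [0.60889309 0.0459829  0.21806606]
scene 49 [0.59868172 0.03297555 0.19005489] [0.60854081 0.04011371 0.19329986]
[0.59841958 0.03455551 0.17772472] [-2.95146452  0.34289117 -4.63525293] [0.14226825 0.67276937 0.00600777] 16.375
```

View pics/d1.png

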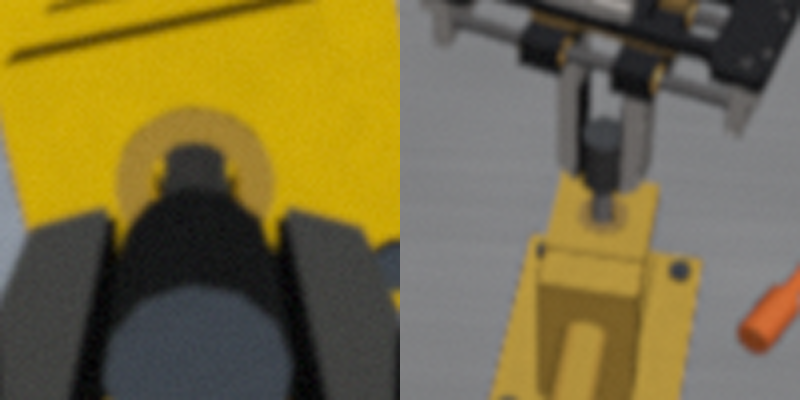

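Request:
{"api": "send_rows", "payload": {"plan": [[0, 0, 0, -0.08, 0, 0, -1], [0, 0, 0, -0.08, 0, 0, -1], [0, 0, 0, -0.08, 0, 0, -1], [0, 0, 0, -0.08, 0, 0, -1], [0, 0, 0, -0.08, 0, 0, -1]]}}

```text
time: 17.0
ee_pos: [0.5981, 0.0345, 0.1782]
tool_rot: [[-0.944, 0.33, 0.001], [0.33, 0.944, -0.0], [-0.001, 0.0, -1.0]]
contact_force: [-2.1, 0.2, -2.9]
opening: 0.248
grasp_force: 40.0
```

```bash
python3 - <<'E'
from h import *
s=env.read_state();print(s['ee_pos'],s['contact_force'],s['ft_torque'],s['qd'],s['time'])
E
```

```text
[0.59814633 0.03451599 0.17819283] [-2.06300173  0.17584168 -2.87400118] [ 0.13241993  0.3062974  -0.03730595] [ 0.05689549  0.04611246 -0.04867594  0.05172596  0.0038175   0.00869346] 17.0
```

The side load is light and falling, the rod is held still, and its tip is at about z = 27 mm, between the lower lug (45 mm) and the plate (8 mm). Handing in.

```bash
python3 -c "
from station import env
print(env.job_done())"
```

```text
the job is handed in; nothing more can be done
None
```

The job is handed in at about 17 s of the 67 s: I pressed the small, middle and large keys fully down in that order, and the arm is still holding the rod upright through both bushings, its tip about 27 mm above the table by calculation (not seen directly) and clear of the base plate.

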